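# Fit a flatted arbor to a clock wheel and centre-punch it

### The arm

A 6-joint arm with a two-finger parallel gripper is mounted at the origin on the work surface. World frame = base frame: x ahead of the robot, y to its left, z up, the work surface at z = 0. Lengths are in m, angles in rad, forces in N, time in s.
With the tool pointing down it reaches from about 0.225 to 0.875 m from the base axis. Payload 3.4 kg.
Tool frame: the origin (TCP) lies between the finger pads; the fingertips stand 25 mm ahead of it and the grasp point (between the pads) lies 6 mm ahead of it (arm.finger_overhang is the distance from the TCP to the fingertips, in m); z points along the fingers, y is the line along which they close (so a half turn about z gives the same grasp; the last joint's range is limited). The gripper opens to 85 mm and grips with 20 to 120 N. Pads are 22 mm wide; open, the fingers measure 114 mm over their backs; the gripper's body (76 mm by 85 mm) begins 54 mm behind the grasp point. The pads swing forward as they close: fully open they stand 13 mm farther back than shut.
Start: joints at [0.991, 0.276, 1.505, -0, 1.361, -0.121], TCP at [0.255, 0.516, 0.256] pointing down, gripper open.
Joint ranges: [-2.89, 2.89], [-0.75, 2.08], [0.22, 2.7], [-1.18, 4.32], [0.11, 2.71], [-2.7, 2.7]. Speed limits (rad/s): [2.57, 2.57, 3.14, 3.14, 3.14, 3.14].

### API

Orientations are given as a unit quaternion [w, x, y, z].
In Python, from workcell import arm gives the robot as it stands.
- The arm moves only by the tool jog_arm, never from a script. Its argument "motion" is a list that holds one entry, the list of rows, each a list of 7 numbers: the shift along the tool's x, y, z normalised to -1 to 1, where 1 is 0.4 m, then the turn, a rotation vector about the tool's x, y, z normalised to -1 to 1, where 1 is 180 degrees, then the closure, from -1 (fully open) to 1 (shut). A call has 1 to 20 rows; each row is the pose to reach, as a shift and turn from the pose commanded when the call began, along the tool's axes at that moment, turning the shorter way round; what a row does not reach only later rows make up. A row lasts 1/12 s, in which the tool goes at most 41.7 mm and 7.16 degrees, less where a joint would pass 70% of its speed; a pose out of reach is approached as far as the arm can. A call with a number of a shift or a turn outside -1 to 1 is refused whole. A call with a gripper value outside its range is refused whole. The fingers move at their own pace and stop on an object; "squeeze" is the grip in N (left out, the last holds). Time passes only in rows, so rows that repeat a pose let the fingers close. It gives the time, the measured TCP pose, the force, the opening and the grip force at its end, in the units of the state.
- arm.sense(): the state, without advancing time (a new reading comes with each control period).
- arm.grab_frame(name): name is "side" or "top" or "wrist"; returns the picture (480x640x3 uint8, red, green, blue); there is no depth.
- arm.camera_params(name): a dict with "intrinsics" (3x3 intrinsics, pixels), "T" (4x4, takes a point from camera to world coordinates). Camera axes: x right, y down, z forward; pixel columns grow to the right and rows downward; lengths in m; the calibration is good to about 2 mm. A picture is of the moment at which its call begins: read the wrist's pose just before it. camera_params takes no time and is no camera call; for the wrist camera it gives the pose at the moment of the call.
- arm.finish_job(): hands the job in; it is judged then, once.
Trained networks look in the newest picture that a camera, given by its name, has taken for a name from the list of things; names that differ only in an ending like _2 or _b are one class to them, and where a whole thing is asked for, a point or a joint stands for the part that bears it (a point fixed in the world has none). Each returns a list of dicts, best first, with "p" (0 to 1); they miss things now and then, are a little off and sometimes report something else, mostly with a low value. They report only what shows in the picture. A call takes as long as a camera call.
- arm.boxes_of(label, camera): "at" ([column, row] in pixels, amid what is visible of it).
- arm.masks_of(label, camera): "mask" (480x640 bool, what is visible of it) and "at" ([column, row] in pixels, amid what is visible of it).
The state is a dict: "t": time; "qpos": joint angles; "dq": joint speeds; "tau": joint torques, N m; "ee_pos": TCP position; "tool_rot": TCP orientation; "contact_force": force on the tool from outside, world axes, zero at the start; "moment": the same for the moment, N m; "width": opening from 0.0 (shut) to 1.0 (fully open); "grasp_force": force on a finger pad.
Only numpy, scipy, OpenCV 4.12 (cv2) and the standard library are available. Lean on these libraries where they do the work, as an engineer would, in place of code of your own. Each camera call takes 0.05 s, during which the arm holds its last target. There are 200 camera calls.

### The job

Take the steel arbor with the single flat along it (not the square one) from the wooden rack, turn it so its D profile matches the hole in the clock wheel's hub, push it through until its collar sits fully home, flush on the hub, and let it go. Then take the spring-loaded centre punch from its stand, press it straight down on the middle of the arbor's upper end until its spring snaps, and put it back upright in the stand with its flange fully down. Leave the arbor home in the hub, and leave the square arbor and the other things on the bench where they are.

Things in the scene. Friction and masses are not known exactly. Their poses are not given: they have to be found in the camera images.
- arbor: loose steel arbor to fit, 130 g, upright in the rack. Origin: middle of its round collar's underside, z up the shaft. Collar 28 mm diameter, z 0 to 5 mm. D-section shaft, 16 mm diameter with one flat along its whole length, facing the body's +x, 4 mm from the axis (flat to back 12 mm). Tail below to z = -32 mm, its last 3 mm tapered 1.3 mm a side; stub above to z = 45 mm.
- arbor_top (a point): middle of the arbor's upper end, on the axis, 45 mm above its origin: where to punch. At the start the flat faces within about 60 degrees of world +x. Gripped by the stub with the fingers closing along the arbor's x (on flat and back), it cannot turn in the grip.
- square_arbor: the other steel arbor in the rack: same collar and lengths but a 13 mm square shaft; does not fit; leave it. Origin: middle of the collar's underside.
- arbor_rack: fixed wooden block 50 x 130 x 45 mm (x, y, z), origin in the middle of its underside; two round through holes of 21.5 mm at y = +37 and -37 mm hold the two arbors, which may be in either hole.
- wheel_holder: fixed holder, base 100 x 100 mm, origin in the middle of its underside, z up; a toothed spoked brass wheel, 92 mm across, is clamped flat on it (two clamp posts at opposite corners reach 64 mm height). The wheel's round brass hub, 34 mm diameter, 16 mm tall, top at 62 mm, has a D-shaped through hole, with 34 mm of free space below.
- hub_mouth (a point): centre of the D hole at the hub's top face, 62 mm above the bench; axes as wheel_holder. Hole 18 mm diameter, its flat 5 mm from the axis on the +x side: 1 mm play round the arbor, which fits only with its x along this x. The arbor's origin comes here when the collar is flush.
- punch: loose steel spring-loaded centre punch, 130 g, 119 mm long, upright nose down in its stand. Origin: middle of its flange's underside, z up. Flange 28 mm diameter, z 0 to 4 mm; above it a ringed round body 16 mm diameter to z = 62 mm, then a 19 mm cap to z = 73 mm; below 16 mm diameter to z = -22 mm, a cone to -34 mm, the moving nose to -46 mm. Grip the body just above the flange.
- punch_nose (a joint): how far the nose is pushed into the punch, m: 0 free, 0.006 fully in. The first 0.002 takes under 2 N, then the push rises to about 9 N near 0.003 to 0.0035, where the hidden spring gives way: the push drops to 2 to 5 N and the nose slips in to its stop at 0.006. It springs back when lifted.
- punch_tip (a point): end of the punch's nose, 46 mm below the punch's origin when free.
- punch_stand: fixed wooden block 60 x 60 x 50 mm, origin in the middle of its underside, with one vertical through hole of 21.5 mm in the middle (2.75 mm play round the punch).
- stand_mouth (a point): centre of the stand's hole at its top face, 50 mm above the bench. The punch's origin is here when it is put away.
- oil_bottle: bystander: amber glass bottle, 36 mm diameter, 65 mm tall; origin in the middle of its foot.
- loupe: bystander: black eye loupe, 34 mm diameter, 34 mm tall; origin in the middle of its foot.
- turned_pad: bystander: dark turned wooden pad, 44 mm diameter, 26 mm tall; origin in the middle of its foot.
- watch_case: bystander: brass watch case lying flat, 42 mm diameter, 12 mm tall; origin in the middle of its underside.
- lidded_pot: bystander: white pot with lid, 48 mm diameter, 36 mm tall; origin in the middle of its foot.
- screwdriver: bystander: screwdriver lying on the bench, 150 mm long; lies along its x.

How it is judged:
By the outcome, as a careful person would: the job done as asked, in the order asked, and still so for the second after the job is handed in, with the robot touching nothing.
It also fails if it takes over 72 s, if anything falls off the work surface, if the arm or the gripper's body presses on something with over 40 N, if the wrist force passes 120 N, or if a joint passes its speed limit or range.

## Working session

There is one attempt and no reset: what is moved stays moved. The work goes in short steps, Python scripts to look and compute and a tool call to move; the robot and the scene stay as the last step left them, time stands still between calls to the robot, and variables do not carry over. Pictures are saved under pics/ and viewed, at most 10 in all, crops included, and the job is handed in when it is done.

Besides the shell and the picture viewer there is one more tool, called after "Call:" in YAML: its name, and indented under it one key for each argument. jog_arm: Moves the arm, as the interface text tells. Scaled input: -1 to 1 covers 0.4 m each way for a shift and 180 degrees each way for a turn. Its arguments: {"type":"object","properties":{"motion":{"type":"array"},"squeeze":{"type":"number"}},"required":["motion"]}

```bash
ls; mkdir -p pics
cat > h.py <<'E'
import numpy as np, cv2
from workcell import arm
def ray(cam,px,P=None):
    P=P or arm.camera_params(cam); K=np.array(P["intrinsics"]);T=np.array(P["T"])
    d=T[:3,:3]@np.linalg.solve(K,[px[0],px[1],1.]); return T[:3,3],d
def at_z(cam,px,z,P=None):
    o,d=ray(cam,px,P); return o+d*(z-o[2])/d[2]
def proj(cam,p,P=None):
    P=P or arm.camera_params(cam); K=np.array(P["intrinsics"]);T=np.array(P["T"])
    c=K@(T[:3,:3].T@(np.array(p)-T[:3,3])); return c[:2]/c[2]
def shot(cam,name=None):
    P=arm.camera_params(cam); im=np.array(arm.grab_frame(cam))
    if name: cv2.imwrite("pics/"+name,im[:,:,::-1])
    return im,P
E
python3 - <<'E'
from h import *
np.set_printoptions(precision=4,suppress=True)
s=arm.sense(); print(s)
ims=[shot("top","top0.png")[0],shot("side","side0.png")[0]]
for c in("top","side"):
    P=arm.camera_params(c); print(c,P["intrinsics"],P["T"])
    for n in("arbor","square_arbor","arbor_rack","wheel_holder","punch","punch_stand","oil_bottle","loupe","turned_pad","watch_case","lidded_pot","screwdriver"):
        r=arm.boxes_of(n,c); print(n,[(np.round(x["at"]),round(x["p"],2),np.round(at_z(c,x["at"],.05),3)) for x in r[:2]])
E
```

```text
pics
{'t': 0.0, 'qpos': array([ 0.991 ,  0.2766,  1.5061, -0.    ,  1.3607, -0.121 ]), 'dq': array([ 0.0026,  0.0001,  0.0001,  0.0006, -0.0002, -0.0005]), 'tau': array([  0.0007, -41.6778, -24.5809,  -0.    ,   0.0111,   0.    ]), 'ee_pos': array([0.2544, 0.5151, 0.2554]), 'tool_rot': array([-0.0003,  0.2274,  0.9738, -0.0009]), 'contact_force': array([ 0.2033,  0.0411, -0.598 ]), 'moment': array([0.017 , 0.0038, 0.0413]), 'grasp_force': 0.0, 'width': 1.0020567178689221}
top [[458.5299   0.     324.0161]
 [  0.     458.5299 240.8572]
 [  0.       0.       1.    ]] [[ 0.0121 -0.9858  0.1677  0.4066]
 [-0.9998 -0.0091  0.0185 -0.0183]
 [-0.0167 -0.1679 -0.9857  0.9979]
 [ 0.      0.      0.      1.    ]]
arbor [(array([485., 284.]), 0.5, array([ 0.482, -0.331,  0.05 ])), (array([289., 168.]), 0.5, array([0.726, 0.077, 0.05 ]))]
square_arbor [(array([451., 279.]), 0.44, array([ 0.491, -0.263,  0.05 ])), (array([208., 173.]), 0.26, array([0.713, 0.252, 0.05 ]))]
arbor_rack [(array([466., 284.]), 0.89, array([ 0.48 , -0.293,  0.05 ]))]
wheel_holder [(array([296., 239.]), 0.72, array([0.5
[... 1225 characters left out ...]
.05 ]))]
punch [(array([260., 174.]), 0.66, array([0.572, 0.367, 0.05 ])), (array([366., 406.]), 0.54, array([ 0.473, -0.325,  0.05 ]))]
punch_stand [(array([189., 233.]), 0.44, array([0.362, 0.147, 0.05 ]))]
oil_bottle [(array([433., 301.]), 0.79, array([ 0.66 , -0.204,  0.05 ]))]
loupe [(array([247., 306.]), 0.62, array([ 0.399, -0.102,  0.05 ]))]
turned_pad [(array([330., 194.]), 0.7, array([0.679, 0.194, 0.05 ])), (array([366., 406.]), 0.68, array([ 0.473, -0.325,  0.05 ]))]
watch_case [(array([377., 226.]), 0.64, array([0.7  , 0.027, 0.05 ]))]
lidded_pot [(array([188., 235.]), 0.68, array([0.359, 0.142, 0.05 ]))]
screwdriver [(array([253., 367.]), 0.64, array([ 0.373, -0.217,  0.05 ]))]
```

View pics/top0.png

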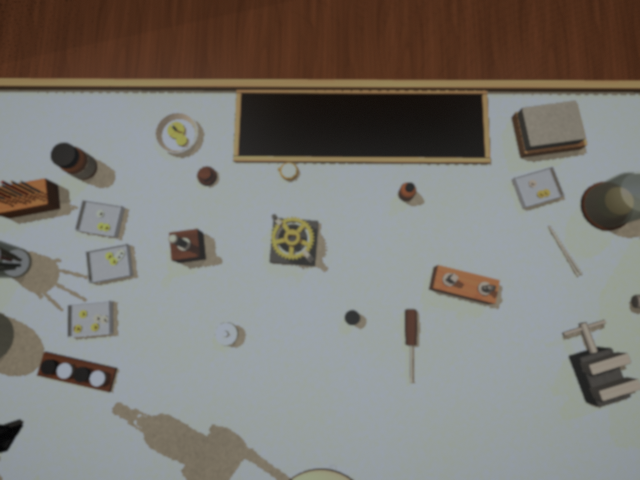

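View pics/side0.png

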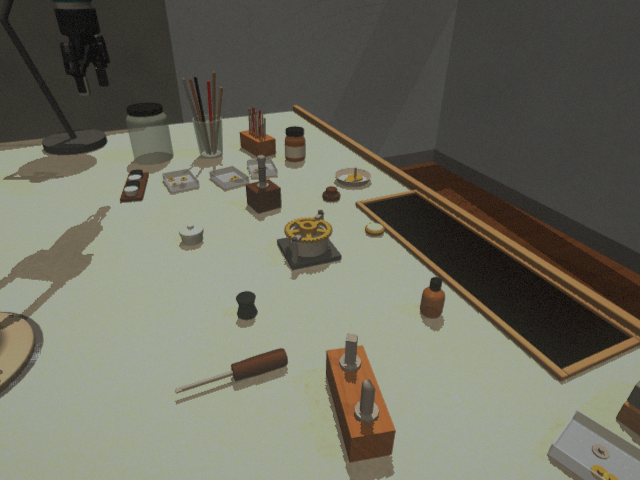

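The top view shows the rack at (466,284) with its arbors at about (452,280) and (487,289), the wheel at (294,240), and the punch in its stand at (182,242). The side view shows two different stubs: a box-like one at (351,350) and a rounded one at (367,400). I'll take a closer look with the wrist camera.

```bash
cat >> h.py <<'E'
from scipy.spatial.transform import Rotation as R
np.set_printoptions(precision=4,suppress=True)
def pose():
    s=arm.sense(); q=s["tool_rot"]; return np.array(s["ee_pos"]),R.from_quat([q[1],q[2],q[3],q[0]]),s
def down(a):  # tool pointing down, tool y at world angle a (rad)
    y=np.array([np.cos(a),np.sin(a),0]); z=np.array([0,0,-1.]); return R.from_matrix(np.c_[np.cross(y,z),y,z])
def plan(p,a=None):
    p0,R0,s=pose(); Rt=R0 if a is None else down(a)
    sh=R0.inv().apply(np.array(p)-p0); rv=(R0.inv()*Rt).as_rotvec()
    print("now",p0,"yaw",np.degrees(np.arctan2(*R0.as_matrix()[[1,0],1])),"q6",s["qpos"][5],"t",s["t"]); print("row",np.round(sh/.4,4),np.round(rv/np.pi,4))
E
python3 - <<'E'
from h import *
p,Rr,s=pose(); P=arm.camera_params("wrist"); T=np.array(P["T"])
print("cam in tool",Rr.inv().apply(T[:3,3]-p)); print(Rr.as_matrix().T@T[:3,:3]); print(P["intrinsics"])
plan([.44,-.25,.25]); plan([.44,-.25,.25],np.radians(8)); plan([.48,-.29,.25],np.radians(-8))
E
```

```text
cam in tool [ 0.082   0.0002 -0.1175]
[[-0.0002 -0.9477 -0.3193]
 [ 1.      0.0001 -0.0011]
 [ 0.001  -0.3193  0.9477]]
[[383.7816   0.     320.9467]
 [  0.     383.7816 236.2063]
 [  0.       0.       1.    ]]
now [0.2547 0.5155 0.2563] yaw 63.71195146639103 q6 -0.12097002108006977 t 1.3
row [-1.263  -1.5107  0.0157] [0. 0. 0.]
now [0.2547 0.5155 0.2563] yaw 63.71195146639103 q6 -0.12097002108006977 t 1.3
row [-1.263  -1.5107  0.0157] [ 0.     -0.      0.3095]
now [0.2547 0.5155 0.2563] yaw 63.71195146639103 q6 -0.12097002108006977 t 1.3
row [-1.397  -1.5561  0.0157] [ 0.     -0.      0.3984]
```

Call:
jog_arm:
  motion:
    - [[-1,-0.54,0,0,0,0.354,-1],[-1,-0.54,0,0,0,0.354,-1],[-1,-0.54,0,0,0,0.354,-1],[-1,-0.54,0,0,0,0.354,-1],[-1,-0.54,0,0,0,0.354,-1],[-1,-0.54,0,0,0,0.354,-1],[-1,-0.54,0,0,0,0.354,-1],[-1,-0.54,0,0,0,0.354,-1],[-1,-0.54,0,0,0,0.354,-1],[-1,-0.54,0,0,0,0.354,-1],[-1,-0.54,0,0,0,0.354,-1],[-1,-0.54,0,0,0,0.354,-1],[-1,-0.54,0,0,0,0.354,-1],[-1,-0.54,0,0,0,0.354,-1]]

```text
t: 2.47
ee_pos: [0.5173, 0.1449, 0.2561]
tool_rot: [-0.001, 0.707, 0.707, -0.0]
contact_force: [-0.5, -0.7, 0.2]
width: 1.001
grasp_force: 0.0
```

Run:
```python
from h import *
im,P=shot("wrist","w1.png"); np.save("P1.npy",P,allow_pickle=True)
for n in("wheel_holder","punch","punch_stand"):
    print(n,[(x["at"],x["p"]) for x in arm.boxes_of(n,"wrist")[:2]])
plan([.47,-.25,.25],0)
```

```text
wheel_holder [([373.4, 275.0], 0.96)]
punch [([376.3, 14.3], 0.81)]
punch_stand [([368.3, 37.7], 0.76)]
now [0.5168 0.146  0.2564] yaw 0.11422464203226952 q6 0.14344623276561125 t 2.6667
row [-0.9898 -0.119   0.0158] [-0.     -0.0001  0.0006]
```

View pics/w1.png

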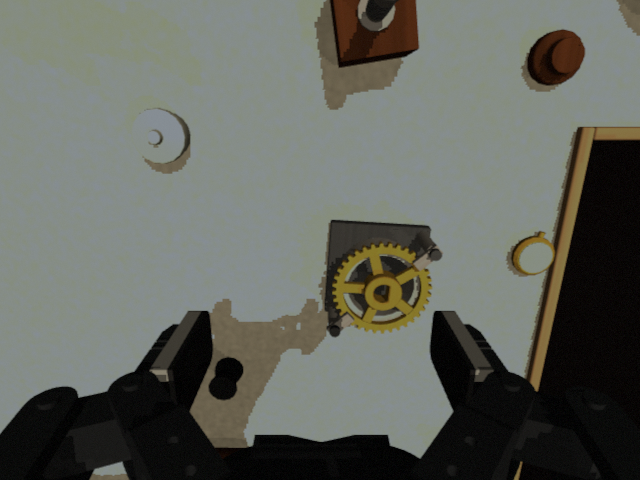

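The hub is at (383,293) in the wrist view. The holder base's far edge runs from (331,221) to (430,227), so its yaw is small and negative. The punch stand is at the top, around (375,25). Next stop is the rack.

Call:
jog_arm:
  motion:
    - [[-0.95,-0.12,0,0,0,0,-1],[-0.95,-0.12,0,0,0,0,-1],[-0.95,-0.12,0,0,0,0,-1],[-0.95,-0.12,0,0,0,0,-1],[-0.95,-0.12,0,0,0,0,-1],[-0.95,-0.12,0,0,0,0,-1],[-0.95,-0.12,0,0,0,0,-1],[-0.95,-0.12,0,0,0,0,-1],[-0.95,-0.12,0,0,0,0,-1],[-0.95,-0.12,0,0,0,0,-1],[-0.95,-0.12,0,0,0,0,-1],[-0.95,-0.12,0,0,0,0,-1],[-0.95,-0.12,0,0,0,0,-1]]

```text
t: 3.75
ee_pos: [0.4697, -0.2332, 0.2563]
tool_rot: [-0.001, 0.706, 0.708, 0.0]
contact_force: [0.6, -0.5, -0.2]
width: 1.0
grasp_force: 0.0
```

Run:
```python
from h import *
P1=np.load("P1.npy",allow_pickle=True).item()
print("hub",at_z("w",(383,293),.062,P1)); c=[at_z("w",q,.012,P1) for q in((331,221),(430,227))]; print(c)
im,P=shot("wrist"); np.save("P2.npy",P,allow_pickle=True)
print(pose()[0])
for n in("arbor","square_arbor","arbor_rack"):
    r=arm.masks_of(n,"wrist")
    for x in r[:2]:
        m=x["mask"]; ys,xs=np.nonzero(m); print(n,x["at"],x["p"],xs.min(),xs.max(),ys.min(),ys.max(),at_z("w",x["at"],.05,P))
        if n=="arbor_rack": cx,cy=map(int,x["at"])
x0=max(0,min(440,cx-100));y0=max(0,min(330,cy-75)); print(x0,y0)
cv2.imwrite("pics/w2.png",cv2.resize(im[y0:y0+150,x0:x0+200,::-1],(800,600),interpolation=cv2.INTER_CUBIC)); cv2.imwrite("pics/w2full.png",im[:,:,::-1])
```

```text
hub [0.5729 0.0679 0.062 ]
[array([0.5268, 0.1209, 0.012 ]), array([0.6244, 0.1147, 0.012 ])]
[ 0.4698 -0.2331  0.2563]
arbor [325.9, 308.3] 0.76 310 337 292 338 [ 0.4746 -0.3324  0.05  ]
arbor [225.7, 144.0] 0.2 114 277 131 160 [ 0.3912 -0.1801  0.05  ]
square_arbor [345.3, 234.8] 0.84 328 358 219 260 [ 0.4914 -0.2588  0.05  ]
arbor_rack [331.2, 259.8] 0.85 292 376 188 333 [ 0.4791 -0.2827  0.05  ]
231 184
```

View pics/w2.png

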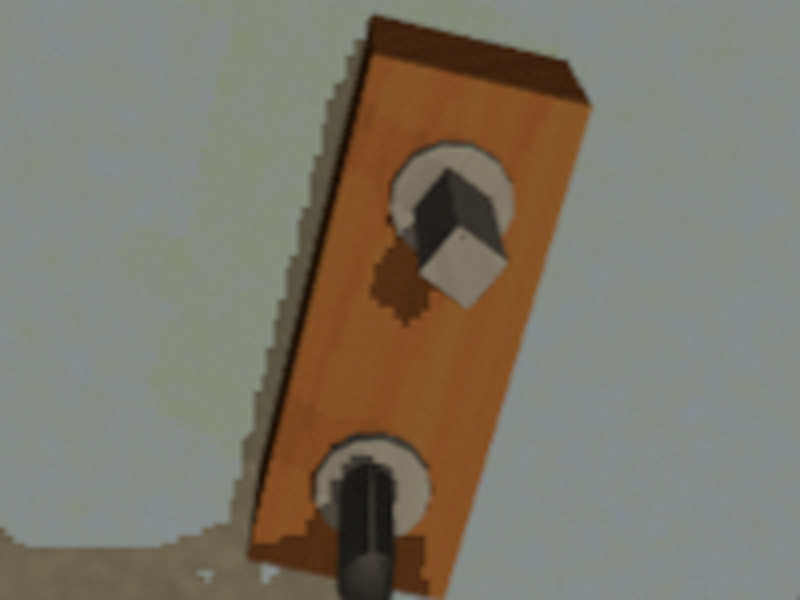

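The crop shows the square arbor in the far hole (its top at crop (463,265)). The D arbor is in the near hole, with its collar at crop (372,488), which is full-frame (324,306). I'll move over it to read the flat.

Call:
jog_arm:
  motion:
    - [[-0.24,0.01,0.14,0,0,0,-1],[-0.24,0.01,0.14,0,0,0,-1],[-0.24,0.01,0.14,0,0,0,-1],[-0.24,0.01,0.14,0,0,0,-1],[-0.24,0.01,0.14,0,0,0,-1],[-0.24,0.01,0.14,0,0,0,-1]]

```text
t: 4.45
ee_pos: [0.4738, -0.3302, 0.2005]
tool_rot: [-0.0, 0.707, 0.707, 0.0]
contact_force: [-0.3, 0.1, 1.1]
width: 0.999
grasp_force: 0.0
```

Run:
```python
from h import *
P2=np.load("P2.npy",allow_pickle=True).item(); print("collar est",at_z("w",(324,306),.05,P2))
im,P=shot("wrist"); np.save("P3.npy",P,allow_pickle=True); cv2.imwrite("pics/w3full.png",im[:,:,::-1]); print(pose()[0])
for x in arm.masks_of("arbor","wrist")[:2]:
    m=x["mask"]; ys,xs=np.nonzero(m); print(x["at"],x["p"],xs.min(),xs.max(),ys.min(),ys.max())
u=proj("w",[*at_z("w",(324,306),.05,P2)[:2],.095],P); print(u)
x0,y0=int(u[0])-60,int(u[1])-45; print(x0,y0)
c=im[y0:y0+90,x0:x0+120,::-1]; c=np.clip(c*1.8,0,255).astype(np.uint8)
cv2.imwrite("pics/w3.png",cv2.resize(c,(800,600),interpolation=cv2.INTER_CUBIC))
```

```text
collar est [ 0.4728 -0.33    0.05  ]
[ 0.474 -0.33   0.201]
[320.2, 228.4] 0.81 301 337 208 256
[319.0822 246.6768]
259 201
```

View pics/w3.png

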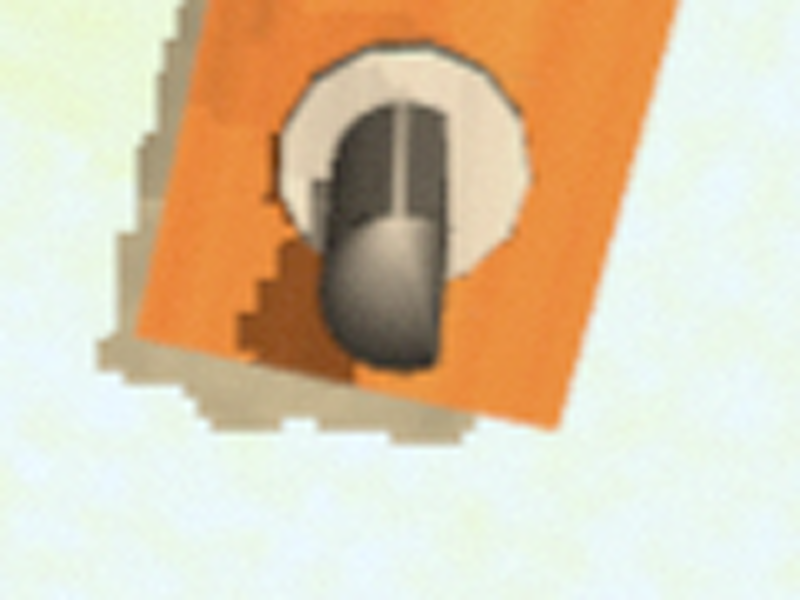

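The flat is on the right (+x) side, its chord running from crop (444,225) to (436,365). The top's centre is near full-frame (319,245).

Run:
```python
from h import *
P=np.load("P3.npy",allow_pickle=True).item()
f=lambda x,y,z=.095: at_z("w",(259+x/6.667,201+y/6.667),z,P)
print("top",f(401,292),"collar",f(404,163,.05))
a,b=f(444,225),f(436,365); d=a-b; yaw=np.arctan2(-d[0],d[1]); print("yaw",np.degrees(yaw),np.linalg.norm(d))
plan([*f(401,292)[:2],.2],yaw)
c=cv2.imread("pics/w1.png")[270:315,353:413]; cv2.imwrite("pics/hub1.png",cv2.resize(np.clip(c*1.6,0,255).astype(np.uint8),(800,600),interpolation=cv2.INTER_CUBIC))
```

```text
top [ 0.4728 -0.3287  0.095 ] collar [ 0.4729 -0.33    0.05  ]
yaw -2.870584356718569 0.01383220789082043
now [ 0.474  -0.33    0.2012] yaw 0.07335881788467281 q6 -0.7304091220392402 t 4.55
row [ 0.0032 -0.003   0.0031] [0.0004 0.0001 0.0164]
```

View pics/hub1.png

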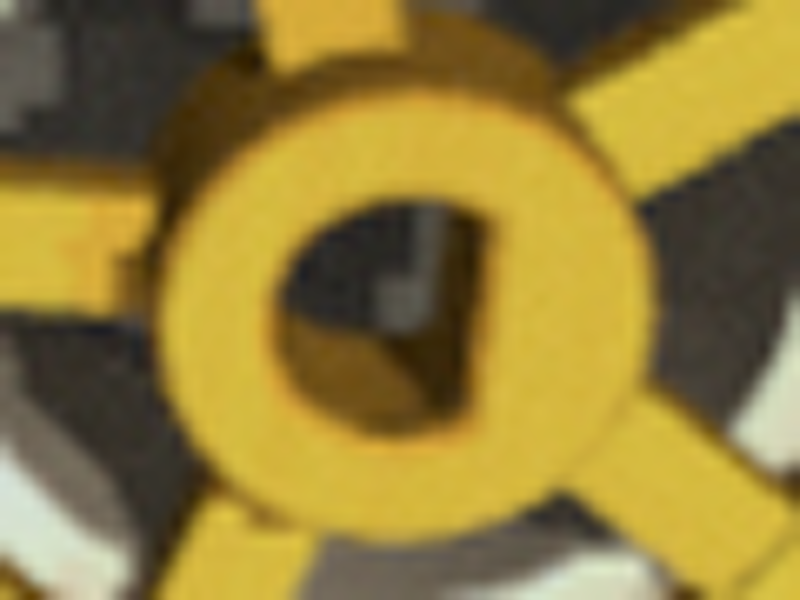

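The hub's D flat is on the +x side, its chord running from crop (490,225) to (472,420), so the hub yaw is about -4°. The hub centre is at full-frame (383.5,293.5). Now I'll grip the arbor.

Call:
jog_arm:
  motion:
    - [[0,-0.003,0.15,0,0,0.016,-1],[0,-0.003,0.22,0,0,0.016,-1],[0,-0.003,0.3,0,0,0.016,-1],[0,-0.003,0.3,0,0,0.016,-1],[0,-0.003,0.3,0,0,0.016,-1],[0,-0.003,0.3,0,0,0.016,1],[0,-0.003,0.3,0,0,0.016,1],[0,-0.003,0.3,0,0,0.016,1],[0,-0.003,0.3,0,0,0.016,1],[0,-0.003,0.3,0,0,0.016,1],[0,-0.003,0.3,0,0,0.016,1],[0,-0.003,0.3,0,0,0.016,1],[0,-0.003,0.3,0,0,0.016,1],[0,-0.003,0.3,0,0,0.016,1],[0,-0.003,0.3,0,0,0.016,1]]
  squeeze: 60

```text
t: 5.8
ee_pos: [0.4725, -0.3315, 0.0811]
tool_rot: [0.0, 0.725, 0.689, -0.0]
contact_force: [-1.0, -0.4, 6.2]
width: 0.119
grasp_force: 58.5
```

Call:
jog_arm:
  motion:
    - [[0,0,-0.1,0,0,0,1],[0,0,-0.2,0,0,0,1],[0,0,-0.3,0,0,0,1],[0.1,0.02,-0.3,0,0,0,1],[0.2,0.04,-0.3,0,0,0,1],[0.3,0.06,-0.3,0,0,0,1],[0.4,0.08,-0.3,0,0,0,1],[0.5,0.1,-0.3,0,0,0,1],[0.6,0.12,-0.3,0,0,0,1],[0.7,0.14,-0.3,0,0,0,1],[0.8,0.16,-0.3,0,0,0,1],[0.9,0.18,-0.3,0,0,0,1],[0.96,0.19,-0.3,0,0,0,1],[1,0.195,-0.3,0,0,0,1],[1,0.195,-0.3,0,0,0,1],[1,0.195,-0.3,0,0,0,1],[1,0.195,-0.3,0,0,0,1]]

```text
t: 7.22
ee_pos: [0.57, 0.0637, 0.1998]
tool_rot: [-0.0, 0.725, 0.689, -0.001]
contact_force: [-0.2, 0.1, -1.7]
width: 0.118
grasp_force: 59.7
```

Run:
```python
from h import *
im,P=shot("wrist","w4.png"); np.save("P4.npy",P,allow_pickle=True); p,Rr,s=pose(); print(p,s["width"],s["grasp_force"],s["contact_force"])
for n in("arbor","wheel_holder"):
  for x in arm.masks_of(n,"wrist")[:2]:
    ys,xs=np.nonzero(x["mask"]); print(n,x["at"],x["p"],xs.min(),xs.max(),ys.min(),ys.max())
o=p+Rr.apply([0,.002,.0361]); print("pred origin",o,proj("w",o,P),"top",proj("w",o+[0,0,.045],P),"tail",proj("w",o-[0,0,.032],P)," hub pred",proj("w",[.5729,.0675,.062],P))
c=im[200:380,200:440,::-1]; cv2.imwrite("pics/w4c.png",cv2.resize(np.clip(c*1.7,0,255).astype(np.uint8),(800,600),interpolation=cv2.INTER_CUBIC))
```

```text
[0.5701 0.0633 0.2   ] 0.11802740881491244 59.708531498909 [-1.4251 -0.0637 -1.4523]
arbor [324.5, 313.4] 0.73 295 355 258 381
wheel_holder [323.1, 209.1] 0.67 259 396 142 286
pred origin [0.572  0.0632 0.1639] [325.1999 301.356 ] top [326.335  365.7425] tail [324.6839 272.0812]  hub pred [324.9089 225.2284]
```

View pics/w4c.png

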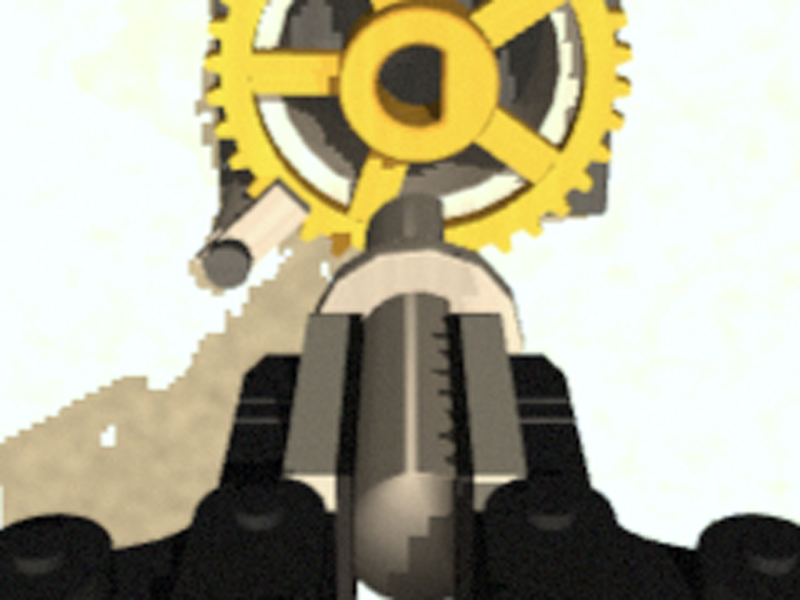

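The arbor hangs straight in the grip: its tail edges are at crop 366 and 441, and the collar is centred near 419. The hub sits behind it at crop (419.5,82.5), full-frame (325.9,224.8). All of this matches the prediction to under 1 mm.

Run:
```python
from h import *
P=np.load("P4.npy",allow_pickle=True).item()
h=at_z("w",(325.9,224.8),.062,P); print("hub",h)
f=lambda x,y: at_z("w",(200+x/3.333,200+y/3.333),.062,P)
d=f(443,45)-f(441,125); print(np.degrees(np.arctan2(-d[0],d[1])))
a=np.radians(-4); t=h-down(a).apply([0,.002,0]); plan([*t[:2],.062+.0361+.034],a)
```

```text
hub [0.5736 0.0678 0.062 ]
-3.7084729921278816
now [0.5702 0.0631 0.2002] yaw -2.9776772563797573 q6 0.04120164818540938 t 7.3667
row [0.0122 0.0029 0.1703] [-0.0001  0.0001  0.0057]
```

Call:
jog_arm:
  motion:
    - [[0.012,0.003,0.08,0,0,0.006,1],[0.012,0.003,0.15,0,0,0.006,1],[0.012,0.003,0.165,0,0,0.006,1],[0.012,0.003,0.165,0,0,0.006,1],[0.012,0.003,0.175,0,0,0.006,1],[0.012,0.003,0.182,0,0,0.006,1],[0.012,0.003,0.19,0,0,0.006,1],[0.012,0.003,0.2,0,0,0.006,1],[0.012,0.003,0.2,0,0,0.006,1]]

```text
t: 8.12
ee_pos: [0.5735, 0.0686, 0.1263]
tool_rot: [0.002, 0.731, 0.682, 0.002]
contact_force: [-6.6, -1.4, 25.1]
width: 0.118
grasp_force: 63.6
```

Call:
jog_arm:
  motion:
    - [[0,0,-0.015,0,0,0,1],[0,0,-0.015,0,0,0,1],[0,0,-0.015,0,0,0,1]]

```text
t: 8.37
ee_pos: [0.5726, 0.0688, 0.1274]
tool_rot: [0.001, 0.731, 0.682, 0.001]
contact_force: [-0.2, -1.5, -0.3]
width: 0.12
grasp_force: 59.9
```

Run:
```python
from h import *
p,Rr,s=pose(); print(p,Rr.as_matrix(),s["contact_force"],s["moment"],s["width"])
im,P=shot("wrist","w5.png"); np.save("P5.npy",P,allow_pickle=True)
o=p+Rr.apply([0,.002,.0361]); print("pred origin",o,proj("w",o,P))
c=im[240:390,225:425,::-1]; cv2.imwrite("pics/w5c.png",cv2.resize(np.clip(c*1.7,0,255).astype(np.uint8),(800,600),interpolation=cv2.INTER_CUBIC))
```

```text
[0.5726 0.0688 0.1274] [[ 0.0691  0.9976  0.0027]
 [ 0.9976 -0.0691 -0.0004]
 [-0.0003  0.0027 -1.    ]] [-0.2145 -1.4685 -0.2841] [-0.1335  0.0047 -0.0132] 0.12039940765468503
pred origin [0.5747 0.0686 0.0913] [324.9855 300.5408]
```

View pics/w5c.png

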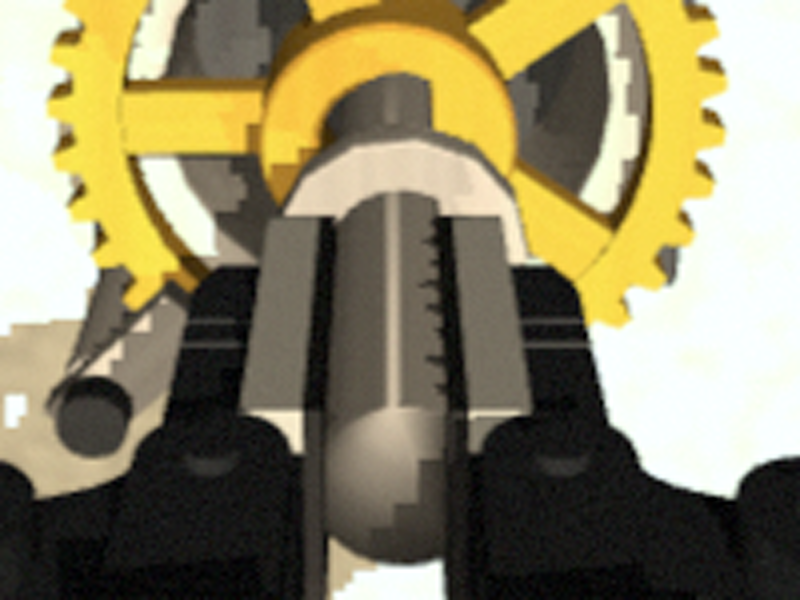

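The tail is inside the hole, but it is touching the flat (+x) side: there's a gap on the back at about crop 325, and none at 432. I'll shift about 1 mm in -x and 0.8 mm in -y, then go on down.

Call:
jog_arm:
  motion:
    - [[-0.002,-0.0028,0,0,0,0,1],[-0.002,-0.0028,0,0,0,0,1],[-0.002,-0.0028,0.008,0,0,0,1],[-0.002,-0.0028,0.016,0,0,0,1],[-0.002,-0.0028,0.024,0,0,0,1],[-0.002,-0.0028,0.03,0,0,0,1],[-0.002,-0.0028,0.03,0,0,0,1]]

```text
t: 9.0
ee_pos: [0.5706, 0.0676, 0.1131]
tool_rot: [0.0, 0.731, 0.682, -0.001]
contact_force: [2.1, -5.0, -1.7]
width: 0.116
grasp_force: 59.9
```

Call:
jog_arm:
  motion:
    - [[-0.001,0.0005,0.01,0,0,0,1],[-0.001,0.0005,0.02,0,0,0,1],[-0.001,0.0005,0.03,0,0,0,1],[-0.001,0.0005,0.036,0,0,0,1],[-0.001,0.0005,0.041,0,0,0,1],[-0.001,0.0005,0.041,0,0,0,1]]

```text
t: 9.5
ee_pos: [0.5709, 0.0675, 0.0982]
tool_rot: [0.0, 0.731, 0.682, -0.0]
contact_force: [0.7, -5.3, 4.4]
width: 0.122
grasp_force: 60.5
```

Call:
jog_arm:
  motion:
    - [[0,0,0.005,0,0,0,1],[0,0,0.008,0,0,0,1],[0,0,0.008,0,0,0,1]]

```text
t: 9.75
ee_pos: [0.5709, 0.0675, 0.0981]
tool_rot: [0.001, 0.731, 0.682, 0.0]
contact_force: [-4.4, -5.7, 21.8]
width: 0.118
grasp_force: 63.2
```

It's on a hard stop at the expected height, so I'll ease off, release and rise.

Call:
jog_arm:
  motion:
    - [[0,0,-0.008,0,0,0,1],[0,0,-0.008,0,0,0,1],[0,0,-0.008,0,0,0,-0.6],[0,0,-0.008,0,0,0,-1],[0,0,-0.008,0,0,0,-1],[0,0,-0.008,0,0,0,-1],[0,0,-0.008,0,0,0,-1],[0,0,-0.008,0,0,0,-1],[0,0,-0.05,0,0,0,-1],[0,0,-0.15,0,0,0,-1],[0,0,-0.25,0,0,0,-1],[0,0,-0.35,0,0,0,-1],[0,0,-0.39,0,0,0,-1],[0,0,-0.39,0,0,0,-1],[0,0,-0.39,0,0,0,-1]]

```text
t: 11.0
ee_pos: [0.5711, 0.0681, 0.2516]
tool_rot: [0.001, 0.731, 0.682, 0.001]
contact_force: [0.0, 0.0, -0.3]
width: 1.003
grasp_force: 0.0
```

Run:
```python
from h import *
p,Rr,s=pose(); print(p,s["contact_force"],s["width"])
im,P=shot("wrist","w6.png"); np.save("P6.npy",P,allow_pickle=True)
for n in("arbor","punch","punch_stand"):
  for x in arm.masks_of(n,"wrist")[:2]:
    ys,xs=np.nonzero(x["mask"]); print(n,x["at"],x["p"],xs.min(),xs.max(),ys.min(),ys.max())
    if n=="arbor": print(np.c_[[(y,xs[ys==y].min(),xs[ys==y].max()) for y in np.unique(ys)]][::4].tolist())
h=np.array([.5736,.0678,.062]); print("pred collar top",proj("w",h+[0,0,.005],P),"top end",proj("w",h+[0,0,.045],P))
# punch from top camera
arm.grab_frame("top"); 
for n in("punch","punch_stand"):
  for x in arm.masks_of(n,"top")[:1]:
    ys,xs=np.nonzero(x["mask"]); print(n,x["at"],x["p"],xs.min(),xs.max(),ys.min(),ys.max(),at_z("top",x["at"],.05))
plan([.56,.29,.25],0)
u=proj("w",h,P).astype(int); c=im[u[1]-60:u[1]+60,u[0]-80:u[0]+80,::-1]; print(u)
cv2.imwrite("pics/w6c.png",cv2.resize(np.clip(c*1.5,0,255).astype(np.uint8),(640,480),interpolation=cv2.INTER_CUBIC))
```

```text
[0.5711 0.0681 0.2516] [ 0.0359  0.0429 -0.3494] 1.0034156354561246
arbor [322.1, 213.3] 0.75 306 338 196 237
[[196, 316, 325], [200, 311, 332], [204, 308, 336], [208, 307, 337], [212, 306, 338], [216, 306, 337], [220, 308, 335], [224, 310, 332], [228, 312, 327], [232, 313, 326], [236, 317, 326]]
punch_stand [203.8, 416.9] 0.58 190 215 407 430
pred collar top [323.4502 213.3304] top end [323.8683 228.0603]
punch_stand [193.7, 248.0] 0.71 187 205 229 260 [0.5501 0.2733 0.05  ]
now [0.5703 0.0679 0.2493] yaw -3.971040481705538 q6 0.06661075684913427 t 11.35
row [ 0.5521 -0.0643 -0.0017] [-0.0009 -0.     -0.0221]
[323 211]
```

View pics/w6c.png

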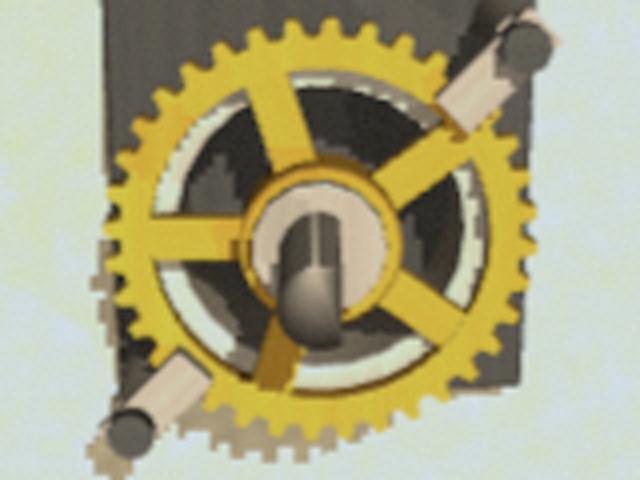

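The collar sits concentric and flat on the hub, and the arbor's top end is centred at full-frame (323.3,227.6). The punch is next.

Call:
jog_arm:
  motion:
    - [[0.513,-0.086,0,0,0,-0.022,-1],[0.513,-0.086,0,0,0,-0.022,-1],[0.513,-0.086,0,0,0,-0.022,-1],[0.513,-0.086,0,0,0,-0.022,-1],[0.513,-0.086,0,0,0,-0.022,-1],[0.513,-0.086,0,0,0,-0.022,-1],[0.513,-0.086,0,0,0,-0.022,-1],[0.513,-0.086,0,0,0,-0.022,-1]]

```text
t: 12.02
ee_pos: [0.5505, 0.2749, 0.25]
tool_rot: [0.0, 0.707, 0.707, -0.001]
contact_force: [-0.4, 0.1, -0.3]
width: 0.995
grasp_force: 0.0
```

Run:
```python
from h import *
P6=np.load("P6.npy",allow_pickle=True).item(); print("arbor top",at_z("w",(323.3,227.6),.107,P6))
p,Rr,s=pose(); print(p)
im,P=shot("wrist","w7.png"); np.save("P7.npy",P,allow_pickle=True)
for n in("punch","punch_stand"):
  for x in arm.masks_of(n,"wrist")[:2]:
    ys,xs=np.nonzero(x["mask"]); print(n,x["at"],x["p"],xs.min(),xs.max(),ys.min(),ys.max(),at_z("w",x["at"],.052,P))
u=proj("w",[.55,.275,.06],P).astype(int); x0,y0=u[0]-100,u[1]-60; print(x0,y0)
cv2.imwrite("pics/w7c.png",cv2.resize(np.clip(im[y0:y0+150,x0:x0+200,::-1]*1.6,0,255).astype(np.uint8),(800,600),interpolation=cv2.INTER_CUBIC))
```

```text
arbor top [0.5732 0.0682 0.107 ]
[0.5505 0.2749 0.25  ]
punch [329.2, 195.4] 0.55 314 345 170 218 [0.5572 0.2863 0.052 ]
punch [143.6, 267.3] 0.44 115 169 246 295 [0.3919 0.2207 0.052 ]
punch_stand [328.9, 169.5] 0.93 289 368 140 223 [0.5568 0.308  0.052 ]
220 150
```

View pics/w7c.png

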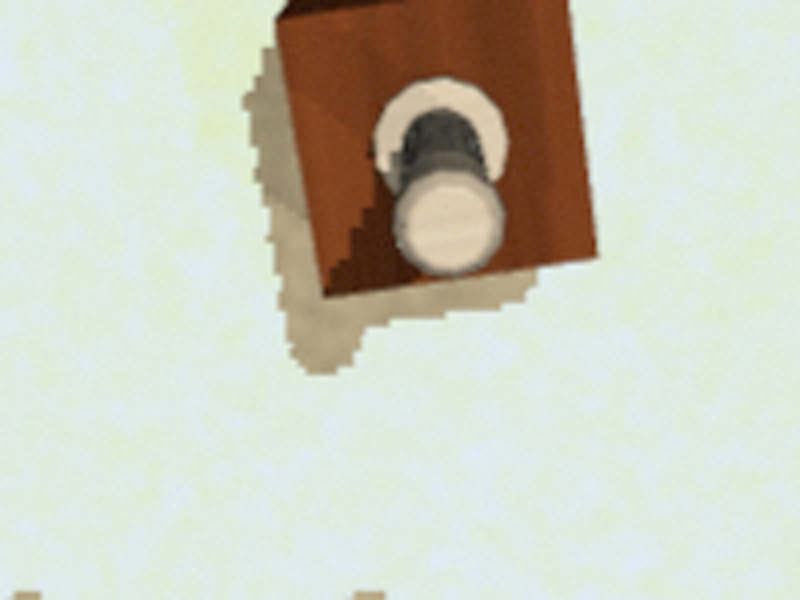

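The punch stands in its stand with the flange at crop (441,143), the cap at (450,220), and stand corners at (323,297), (598,257) and (277,18). That uses up the ten views.

Run:
```python
from h import *
P=np.load("P7.npy",allow_pickle=True).item()
f=lambda x,y,z: at_z("w",(220+x/4,150+y/4),z,P)
print("flange",f(441,143,.054),"cap",f(450,220,.123)); BL,BR,TL=f(323,297,.05),f(598,257,.05),f(277,18,.05)
print("stand",(BR+TL)/2,np.linalg.norm(BL-BR),np.linalg.norm(BL-TL),"yaw",np.degrees(np.arctan2(*(BR-BL)[[1,0]])))
c=f(441,143,.054); plan([*c[:2],.25],0)
```

```text
flange [0.558  0.2949 0.054 ] cap [0.558  0.2959 0.123 ]
stand [0.5581 0.2946 0.05  ] 0.05972869233747668 0.05996658378863116 yaw 8.691838442614415
now [0.551  0.2736 0.2505] yaw -0.10839499349266611 q6 0.34997593309457675 t 12.1667
row [0.0534 0.0173 0.0013] [-0.0001  0.0002 -0.0006]
```

Call:
jog_arm:
  motion:
    - [[0.054,0.018,0.08,0,0,0,-1],[0.054,0.018,0.18,0,0,0,-1],[0.054,0.018,0.28,0,0,0,-1],[0.054,0.018,0.36,0,0,0,-1],[0.054,0.018,0.418,0,0,0,-1],[0.054,0.018,0.418,0,0,0,-1],[0.054,0.018,0.418,0,0,0,1],[0.054,0.018,0.418,0,0,0,1],[0.054,0.018,0.418,0,0,0,1],[0.054,0.018,0.418,0,0,0,1],[0.054,0.018,0.418,0,0,0,1],[0.054,0.018,0.418,0,0,0,1],[0.054,0.018,0.418,0,0,0,1],[0.054,0.018,0.418,0,0,0,1],[0.054,0.018,0.418,0,0,0,1],[0.054,0.018,0.418,0,0,0,1]]
  squeeze: 80

```text
t: 13.5
ee_pos: [0.5584, 0.2969, 0.0851]
tool_rot: [0.0, 0.707, 0.707, 0.001]
contact_force: [-1.0, -1.2, 6.7]
width: 0.168
grasp_force: 77.8
```

Call:
jog_arm:
  motion:
    - [[0,0,-0.1,0,0,0,1],[0,0,-0.2,0,0,0,1],[0,0,-0.3,0,0,0,1],[0,0,-0.375,0,0,0,1],[-0.1,0.006,-0.375,0,0,0,1],[-0.2,0.012,-0.375,0,0,0,1],[-0.3,0.018,-0.375,0,0,0,1],[-0.4,0.024,-0.375,0,0,0,1],[-0.48,0.03,-0.375,0,0,0,1],[-0.54,0.035,-0.375,0,0,0,1],[-0.567,0.037,-0.375,0,0,0,1],[-0.567,0.037,-0.375,0,0,0,1],[-0.567,0.037,-0.375,0,0,0,1],[-0.567,0.037,-0.375,0,0,0,1]]

```text
t: 14.67
ee_pos: [0.5725, 0.0712, 0.2334]
tool_rot: [-0.001, 0.707, 0.707, 0.0]
contact_force: [-0.1, 0.0, -1.2]
width: 0.163
grasp_force: 79.8
```

Run:
```python
from h import *
p,Rr,s=pose(); print(p,Rr.as_matrix()[2],s["contact_force"],s["width"])
im,P=shot("wrist","w8.png"); np.save("P8.npy",P,allow_pickle=True)
np.save("M8.npy",[])
for n in("punch","arbor"):
  for x in arm.masks_of(n,"wrist")[:2]:
    ys,xs=np.nonzero(x["mask"]); print(n,x["at"],x["p"]); print([(int(y),int(xs[ys==y].min()),int(xs[ys==y].max()),int((ys==y).sum())) for y in np.unique(ys)][::5])
for off in(0,-.0015):
  o=p+Rr.apply([off,0,.0351]); print("pred flange",proj("w",o,P),"cap",proj("w",o+[0,0,.073],P),"tip",proj("w",o-[0,0,.046],P),"cone",proj("w",o-[0,0,.034],P))
print("arbor top",proj("w",[.5732,.0682,.107],P), "collar",proj("w",[.5732,.0682,.067],P))
for z in (.2,.19): pass
g=cv2.cvtColor(im,cv2.COLOR_RGB2GRAY); u=proj("w",p+Rr.apply([0,0,.0351+.046]),P).astype(int)
print(u); print(g[u[1]-16:u[1]+16:2,u[0]-18:u[0]+19:2])
```

```text
[0.5725 0.0712 0.2334] [ 0.0013 -0.0004 -1.    ] [-0.0702  0.0497 -1.1617] 0.1625953570873149
punch [320.7, 374.7] 0.83
[(264, 319, 322, 4), (269, 314, 327, 14), (274, 310, 332, 23), (279, 307, 335, 29), (284, 303, 338, 36), (289, 296, 344, 49), (294, 302, 339, 38), (299, 304, 337, 34), (304, 304, 337, 34), (309, 304, 337, 34), (314, 304, 337, 34), (319, 303, 338, 36), (324, 303, 338, 36), (329, 303, 339, 37), (334, 302, 339, 38), (339, 303, 339, 37), (344, 302, 340, 39), (349, 301, 340, 40), (354, 301, 341, 41), (359, 300, 342, 43), (364, 300, 342, 43), (369, 298, 344, 47), (374, 297, 345, 49), (379, 296, 345, 50), (384, 296, 345, 50), (389, 296, 345, 50), (394, 296, 346, 51), (399, 294, 347, 54), (404, 290, 351, 62), (409, 290, 353, 64), (414, 289, 353, 65), (419, 289, 352, 64), (424, 289, 352, 64), (429, 289, 352, 64), (434, 289, 352, 64), (439, 306, 334, 29)]
arbor [323.2, 225.3] 0.91
[(206, 316, 326, 11), (211, 307, 333, 27), (216, 304, 337, 34), (221, 304, 338, 35), (226, 304, 338, 35), (231, 306, 336, 31), (236, 309, 332, 24), (241, 309, 326, 18), (246, 311, 326, 16), (251, 31
[... 1015 characters left out ...]
  87 104 112 112 112  90  82  58  58  66  81
  112]
 [134 134 133 133 134 116  94  88  84  79  73  78  81  89 105 124 135 132
  132]
 [134 134 134 134 134 133 133 134 134 116 117 132 134 131 135 133 134 131
  131]
 [127 132 134 133 134 132 132 126  47  24  24  52 127 132 135 133 133 131
  132]
 [112 119 134 134 130 132 132  70  24  31  33  31  95 133 132 133 133 143
  158]
 [115 119 133 129 112 111 119  53  42  46  47  47  61 116 143 135 133 152
  159]
 [117 112 117 118 116 110  45  46  51  53  53  55  55  75 152 155 142 157
  159]
 [139 117 143 161 135  46  46  48  51  54  56  56  54  56  64 153 161 160
  158]
 [139 116 141 157  63  41  44  51  52  56  56  57  58  57  54  63 154 160
  159]]
```

Run:
```python
import cv2
g=cv2.cvtColor(cv2.imread("pics/w8.png"),cv2.COLOR_BGR2GRAY)
print("cols 302..340"); 
for y in range(212,256,2): print(y,*g[y,302:341])
```

```text
cols 302..340
212 47 74 106 122 120 94 107 131 132 132 133 134 132 136 135 132 133 135 138 140 141 143 145 144 144 145 144 142 140 141 142 145 121 88 112 129 132 120 93
214 78 109 124 98 70 113 135 135 133 132 132 132 133 134 128 119 100 84 95 95 82 88 103 122 133 142 144 141 141 142 143 144 143 137 107 107 127 130 120
216 105 124 107 93 121 137 135 135 134 131 131 129 112 76 50 52 53 55 86 96 75 62 63 64 60 96 132 141 139 142 142 143 143 143 145 126 121 129 131
218 116 127 118 127 138 137 135 134 134 130 113 70 44 48 51 53 55 56 89 97 74 62 63 65 63 98 132 139 139 141 143 142 143 145 145 146 126 119 130
220 99 70 111 137 138 136 135 134 132 113 69 42 44 48 53 52 53 56 93 97 72 63 64 64 63 92 129 139 141 140 143 143 144 144 146 148 133 125 131
222 101 64 112 138 137 136 134 133 132 96 40 41 45 50 53 53 55 59 97 103 74 62 63 63 65 82 121 141 139 141 142 143 144 145 146 147 136 128 131
224 102 72 118 141 139 136 133 134 125 84 38 44 46 50 52 53 55 59 103 105 74 62 63 63 64 82 123 140 139 140 143 145 145 145 146 146 146 126 119
226 104 75 120 146 143 138 128 119 93 48 40 43 47 51 52 53 
[... 1252 characters left out ...]
56 50 63 61 45 39 39 39 41 40 39 40 38 41 39
246 39 37 38 60 76 81 80 81 81 64 42 40 47 47 50 53 56 57 60 58 60 59 58 62 56 64 72 71 70 68 70 67 66 65 66 56 45 48 48
248 71 55 62 76 80 82 81 81 81 82 73 54 39 40 40 46 47 46 48 47 48 48 46 48 53 63 74 72 70 69 68 67 68 67 65 65 67 82 104
250 77 65 73 82 80 79 79 81 82 81 82 82 80 66 51 42 39 38 38 39 38 37 35 39 50 66 71 71 70 68 72 72 78 86 100 126 152 160 158
252 70 71 80 80 80 79 79 81 82 81 113 133 127 110 97 91 90 86 83 80 76 79 84 86 86 90 96 107 122 135 141 151 158 158 159 159 158 157 156
254 73 81 82 81 80 80 81 81 82 80 112 143 156 160 160 161 160 160 160 160 161 160 161 159 160 159 157 157 158 157 154 155 153 155 156 158 155 153 145
```

Call:
jog_arm:
  motion:
    - [[-0.002,0.0015,0.06,0,0,0,1],[-0.002,0.0015,0.1,0,0,0,1],[-0.002,0.0015,0.106,0,0,0,1],[-0.002,0.0015,0.106,0,0,0,1],[-0.002,0.0015,0.11,0,0,0,1],[-0.002,0.0015,0.114,0,0,0,1],[-0.002,0.0015,0.118,0,0,0,1]]

```text
t: 15.4
ee_pos: [0.5741, 0.0692, 0.1874]
tool_rot: [0.001, 0.707, 0.707, 0.001]
contact_force: [0.7, 0.4, -0.6]
width: 0.165
grasp_force: 79.8
```

Run:
```python
from h import *
for i in range(3):
    im,P=shot("wrist","w9.png"); p,Rr,s=pose(); print(p,s["contact_force"])
print("top",proj("w",[.5731,.0685,.107],P),"tip",proj("w",p+Rr.apply([-.002,0,.0811]),P),proj("w",p+Rr.apply([-.002,0,.0811-.012]),P))
g=cv2.cvtColor(im,cv2.COLOR_RGB2GRAY)
for y in range(244,284,2): print(y,*g[y,302:343])
```

```text
[0.574  0.0692 0.187 ] [ 0.2954 -0.2733 -1.2183]
[0.574  0.0691 0.1871] [ 1.191  -0.2255 -0.7927]
[0.5741 0.0691 0.1871] [ 0.8351  0.5407 -0.4275]
top [318.675  263.7217] tip [320.7699 265.3143] [320.7377 274.1815]
244 141 111 77 65 46 37 40 44 47 50 51 51 51 54 72 107 101 70 62 62 63 62 64 65 114 136 137 138 138 141 140 141 141 142 143 143 133 126 126 128 123
246 112 81 77 66 48 37 40 44 47 50 53 53 53 54 77 110 100 69 61 64 62 62 63 62 112 138 136 137 138 140 140 141 141 143 144 141 125 120 128 126 111
248 113 83 82 67 46 38 43 43 49 50 53 52 52 52 75 110 99 67 62 63 63 62 63 55 109 136 137 138 137 140 142 141 141 143 143 117 113 126 128 117 116
250 80 81 82 64 41 40 41 46 49 51 52 53 53 55 80 113 100 66 62 63 62 63 63 56 108 136 137 137 140 140 141 141 144 142 139 131 127 127 120 118 125
252 81 81 81 59 34 38 39 45 49 52 58 69 93 117 130 132 127 121 111 96 80 69 63 55 108 136 136 137 140 140 140 141 140 121 119 127 123 108 109 127 129
254 80 80 72 51 33 34 41 49 62 79 87 97 106 117 125 125 123 116 106 96 83 77 65 51 107 135 137 137 138 139 129 124 128 127 124 116 111 121 127 128 1
[... 1189 characters left out ...]
155 156 155 155 153 151 151 150
274 78 78 79 79 80 79 83 65 37 36 38 41 45 46 49 50 50 52 51 55 53 57 54 58 55 54 54 54 52 64 112 142 150 153 154 154 152 151 148 141 131
276 80 79 80 80 78 78 73 56 36 40 41 44 44 49 48 50 51 53 54 55 55 57 57 56 58 57 57 55 54 54 54 75 125 149 142 133 121 97 71 53 51
278 80 79 81 110 123 88 42 35 38 40 42 45 49 49 47 48 51 56 57 57 52 47 53 56 59 58 56 56 54 54 52 53 61 61 54 52 52 52 58 65 88
280 72 76 77 88 68 30 35 38 34 37 41 47 55 57 56 58 59 60 61 63 65 64 64 61 62 71 68 57 50 51 54 53 52 50 64 79 97 119 128 128 130
282 79 80 73 59 48 48 55 55 56 63 64 71 78 84 84 92 99 107 117 121 124 128 122 108 98 87 79 73 67 61 55 58 71 67 71 85 109 127 129 129 129
```

Call:
jog_arm:
  motion:
    - [[0,0,-0.007,0,0,0,1],[0.0037,-0.003,-0.007,0,0,0,1],[0.0037,-0.003,-0.007,0,0,0,1],[0.0037,-0.003,-0.007,0,0,0,1]]

```text
t: 15.88
ee_pos: [0.5718, 0.0705, 0.1891]
tool_rot: [-0.0, 0.707, 0.707, -0.0]
contact_force: [-0.3, -0.8, -1.6]
width: 0.165
grasp_force: 79.8
```

Run:
```python
from h import *
im,P=shot("wrist","w10.png"); p,Rr,s=pose(); print(p,s["contact_force"])
print("top",proj("w",[.5731,.0685,.107],P),"tip",proj("w",p+Rr.apply([-.002,0,.0811]),P))
g=cv2.cvtColor(im,cv2.COLOR_RGB2GRAY)
for y in range(244,280,2): print(y,*g[y,302:340])
```

```text
[0.5719 0.0705 0.189 ] [-0.7783  0.3083 -1.6559]
top [323.0733 264.5723] tip [320.8224 265.2147]
244 113 142 141 134 133 124 117 115 83 37 38 43 45 49 51 52 53 54 58 95 104 78 59 63 63 63 62 55 109 136 136 137 138 139 140 140 141 142
246 108 123 144 142 132 104 76 69 50 33 39 42 46 49 50 51 53 53 57 95 105 78 60 63 61 61 63 56 102 132 136 137 140 140 140 141 142 143
248 100 82 123 142 111 80 82 74 52 35 38 44 47 49 52 52 52 53 58 93 104 79 61 63 63 62 62 56 91 124 136 137 138 140 141 140 142 143
250 100 75 79 110 106 83 81 73 50 36 42 43 46 49 50 51 51 55 59 96 108 80 62 62 62 64 62 59 87 123 136 137 138 140 141 140 142 143
252 67 77 77 70 75 82 79 68 43 36 42 44 45 50 51 50 55 71 80 109 120 100 84 80 73 65 63 58 76 116 137 138 139 140 140 142 141 136
254 41 53 70 78 80 80 80 64 39 38 41 44 50 55 72 90 104 115 124 128 130 123 113 102 91 80 71 61 76 117 136 138 139 140 139 132 128 128
256 36 35 41 57 73 79 79 60 40 38 42 50 64 75 89 101 111 116 119 123 122 118 110 99 89 79 67 57 76 117 135 137 137 132 127 129 126 126
258 37 36 36 38 43 60 73 56 33 41 52 62 70 78 88 98 105 111 114 116 
[... 577 characters left out ...]
 39 40 43 39 28 19 31 38 40 41 39 41 37 30 46 60 56 55 65 69 69 68 67 65 65 65 66 63
270 67 79 79 78 80 79 78 72 50 32 37 36 35 30 37 43 46 50 51 49 51 50 50 51 50 49 48 56 66 69 68 67 68 70 70 71 82 94
272 74 79 78 79 79 78 81 82 71 52 39 41 41 44 46 49 49 50 53 54 52 53 53 54 55 55 53 52 60 85 103 112 127 137 140 151 155 155
274 78 77 77 79 77 79 80 77 60 41 37 42 45 47 47 49 51 53 53 55 53 55 55 56 55 55 55 54 54 62 114 146 152 151 151 151 150 152
276 79 78 78 77 80 77 64 42 38 39 42 43 43 48 49 49 51 53 55 56 55 57 55 56 57 56 55 54 54 52 51 75 126 147 146 147 148 151
278 78 79 79 78 74 57 37 34 38 41 42 46 48 49 48 49 49 55 58 58 52 47 52 55 56 57 56 55 54 53 52 52 72 115 128 122 108 77
```

Call:
jog_arm:
  motion:
    - [[0.001,0.0025,0,0,0,0,1],[0.001,0.0025,0,0,0,0,1],[0.001,0.0025,0.003,0,0,0,1],[0.001,0.0025,0.006,0,0,0,1],[0.001,0.0025,0.008,0,0,0,1],[0.001,0.0025,0.008,0,0,0,1]]

```text
t: 16.43
ee_pos: [0.5733, 0.0709, 0.1859]
tool_rot: [0.0, 0.707, 0.707, 0.0]
contact_force: [-0.2, 0.2, 0.8]
width: 0.166
grasp_force: 79.8
```

Call:
jog_arm:
  motion:
    - [[0,0,0.002,0,0,0,1],[0,0,0.004,0,0,0,1],[0,0,0.006,0,0,0,1],[0,0,0.008,0,0,0,1],[0,0,0.01,0,0,0,1],[0,0,0.01,0,0,0,1]]

```text
t: 16.93
ee_pos: [0.5736, 0.0709, 0.1837]
tool_rot: [0.001, 0.707, 0.707, 0.001]
contact_force: [-1.1, 1.2, 9.8]
width: 0.166
grasp_force: 81.1
```

Call:
jog_arm:
  motion:
    - [[0,0,0.003,0,0,0,1],[0,0,0.006,0,0,0,1],[0,0,0.009,0,0,0,1],[0,0,0.011,0,0,0,1],[0,0,0.011,0,0,0,1]]

```text
t: 17.35
ee_pos: [0.5739, 0.0709, 0.1809]
tool_rot: [0.001, 0.707, 0.707, 0.001]
contact_force: [-2.4, -0.2, 15.5]
width: 0.167
grasp_force: 81.9
```

Call:
jog_arm:
  motion:
    - [[0,0,0.004,0,0,0,1],[0,0,0.006,0,0,0,1],[0,0,0.006,0,0,0,1]]

```text
t: 17.6
ee_pos: [0.5744, 0.071, 0.1804]
tool_rot: [0.002, 0.707, 0.707, 0.002]
contact_force: [-5.5, 0.3, 23.9]
width: 0.167
grasp_force: 82.8
```

The nose is on its hard stop, so the spring has snapped. I'll lift and go back to the stand.

Call:
jog_arm:
  motion:
    - [[0,0,-0.02,0,0,0,1],[0,0,-0.06,0,0,0,1],[0,0,-0.12,0,0,0,1],[0,0,-0.16,0,0,0,1],[0.1,-0.006,-0.16,0,0,0,1],[0.2,-0.012,-0.16,0,0,0,1],[0.3,-0.02,-0.16,0,0,0,1],[0.4,-0.026,-0.16,0,0,0,1],[0.5,-0.034,-0.16,0,0,0,1],[0.56,-0.038,-0.16,0,0,0,1],[0.565,-0.038,-0.16,0,0,0,1],[0.565,-0.038,-0.16,0,0,0,1],[0.565,-0.038,-0.16,0,0,0,1]]

```text
t: 18.68
ee_pos: [0.5576, 0.2964, 0.2383]
tool_rot: [0.0, 0.707, 0.707, -0.001]
contact_force: [0.3, 0.0, -1.6]
width: 0.164
grasp_force: 79.8
```

Run:
```python
from h import *
im,P=shot("wrist","w11.png"); p,Rr,s=pose(); print(p,Rr.as_matrix()[2],s["contact_force"])
for n in("punch","punch_stand"):
  for x in arm.masks_of(n,"wrist")[:1]:
    ys,xs=np.nonzero(x["mask"]); print(n,x["at"],x["p"],ys.min(),[(int(y),int(xs[ys==y].min()),int(xs[ys==y].max())) for y in np.unique(ys)][:40:4])
print("tip",proj("w",p+Rr.apply([-.002,0,.0811]),P),"flange",proj("w",p+Rr.apply([-.002,0,.0351]),P),"stand mouth",proj("w",[.558,.2948,.05],P))
g=cv2.cvtColor(im,cv2.COLOR_RGB2GRAY); u=proj("w",[.558,.2948,.05],P).astype(int); print(u)
for y in range(u[1]-22,u[1]+24,2): print(y,*g[y,u[0]-22:u[0]+24:1])
plan([.558,.2968,.19],0)
```

```text
[0.5578 0.2958 0.2386] [-0.0013 -0.0009 -1.    ] [-0.3414  0.0755 -1.5686]
punch [321.8, 372.7] 0.89 264 [(264, 318, 322), (268, 315, 325), (272, 312, 329), (276, 308, 333), (280, 306, 335), (284, 303, 338), (288, 297, 342), (292, 295, 346), (296, 303, 337), (300, 304, 337)]
punch_stand [319.4, 209.6] 0.94 164 [(164, 345, 347), (168, 318, 350), (172, 294, 351), (176, 283, 352), (180, 281, 353), (184, 279, 353), (188, 279, 354), (192, 280, 354), (196, 280, 355), (200, 281, 355)]
tip [321.1212 266.2759] flange [321.0372 306.9112] stand mouth [321.6465 213.4229]
[321 213]
191 53 52 50 49 48 49 48 50 50 50 51 52 47 47 49 49 47 47 48 50 50 51 50 49 52 50 50 47 51 50 49 47 47 43 46 44 45 47 45 45 44 46 46 47 46 47
193 53 53 52 49 50 49 48 50 50 51 52 49 49 49 48 46 49 46 48 49 50 51 51 50 51 51 51 50 49 50 46 47 46 46 44 45 45 45 45 45 46 46 47 48 48 48
195 53 51 56 50 49 49 48 48 50 49 51 48 50 48 47 47 48 49 48 48 50 51 51 51 52 50 51 51 51 49 49 48 48 46 46 44 44 45 46 45 47 45 46 44 46 49
197 55 54 52 53 50 49 47 50 49 50 50 50 50 50 49 48 47 49 47 50 48 49 52 51 50 50 51 52 49 49 48 4
[... 2165 characters left out ...]
4 54 53 54 53 52 52 49 50 49 46 48 51 48 49 51 48 48 48 47 47 46 47 48 49 47 48 51 48 50 47 48 48 46 47 46 45 47 44 45 45 45 45 44 43
231 54 53 54 54 54 53 51 54 52 51 47 47 47 50 49 49 51 52 47 47 46 46 46 46 48 48 49 50 50 48 49 48 48 49 48 48 48 46 43 44 44 45 46 46 45 46
233 55 55 55 56 53 51 53 50 52 49 50 48 47 46 48 50 50 50 49 48 47 45 46 44 49 47 49 48 50 47 47 49 50 49 47 48 46 45 45 43 42 43 46 46 43 46
235 54 52 53 54 55 53 52 53 52 50 49 47 46 48 50 49 50 50 49 47 47 46 45 46 48 48 48 49 49 49 48 48 51 48 48 50 46 46 44 44 43 44 47 46 47 45
now [0.5581 0.2955 0.239 ] yaw -0.10071921399366991 q6 0.37886502912973197 t 18.8333
row [ 0.0034 -0.0002  0.1224] [-0.0001  0.0002 -0.0006]
```

Call:
jog_arm:
  motion:
    - [[0.003,0,0.08,0,0,0,1],[0.003,0,0.16,0,0,0,1],[0.003,0,0.22,0,0,0,1],[0.003,0,0.25,0,0,0,1],[0.003,0,0.25,0,0,0,1],[0.003,0,0.25,0,0,0,1]]

```text
t: 19.33
ee_pos: [0.5581, 0.297, 0.1389]
tool_rot: [-0.0, 0.708, 0.707, -0.001]
contact_force: [0.2, 0.9, -1.3]
width: 0.164
grasp_force: 79.9
```

Call:
jog_arm:
  motion:
    - [[0,0,0.03,0,0,0,1],[0,0,0.06,0,0,0,1],[0,0,0.09,0,0,0,1],[0,0,0.115,0,0,0,1],[0,0,0.128,0,0,0,1],[0,0,0.133,0,0,0,1],[0,0,0.133,0,0,0,1]]

```text
t: 19.92
ee_pos: [0.5583, 0.298, 0.0862]
tool_rot: [0.0, 0.707, 0.707, 0.0]
contact_force: [-0.2, -0.8, -1.5]
width: 0.165
grasp_force: 79.9
```

Call:
jog_arm:
  motion:
    - [[-0.001,0,0.003,0,0,0,1],[-0.001,0,0.006,0,0,0,1],[-0.001,0,0.008,0,0,0,1],[-0.001,0,0.008,0,0,0,1]]

```text
t: 20.25
ee_pos: [0.5587, 0.2979, 0.0851]
tool_rot: [0.001, 0.707, 0.707, 0.001]
contact_force: [-2.5, -0.9, 6.9]
width: 0.165
grasp_force: 81.2
```

The flange is down (hard stop at the same TCP height as when gripped). I'll release and rise.

Call:
jog_arm:
  motion:
    - [[-0.001,0,-0.003,0,0,0,0.5],[-0.001,0,-0.003,0,0,0,-1],[-0.001,0,-0.003,0,0,0,-1],[-0.001,0,-0.003,0,0,0,-1],[-0.001,0,-0.003,0,0,0,-1],[-0.001,0,-0.003,0,0,0,-1],[-0.001,0,-0.003,0,0,0,-1],[-0.001,0,-0.003,0,0,0,-1],[-0.001,0,-0.05,0,0,0,-1],[-0.001,0,-0.15,0,0,0,-1],[-0.001,0,-0.25,0,0,0,-1],[-0.001,0,-0.35,0,0,0,-1],[-0.05,0,-0.42,0,0,0,-1],[-0.05,0,-0.42,0,0,0,-1],[-0.05,0,-0.42,0,0,0,-1]]

```text
t: 21.5
ee_pos: [0.5589, 0.2774, 0.2532]
tool_rot: [0.001, 0.708, 0.707, 0.002]
contact_force: [0.6, 1.1, -1.2]
width: 1.001
grasp_force: 0.0
```

Run:
```python
from h import *
im,P=shot("wrist","w12.png"); p,Rr,s=pose(); print(p,s["contact_force"],s["width"])
def show(n,cam):
  for x in arm.masks_of(n,cam)[:1]:
    ys,xs=np.nonzero(x["mask"]); print(n,cam,x["at"],x["p"],[(int(y),int(xs[ys==y].min()),int(xs[ys==y].max())) for y in np.unique(ys)][::4])
show("punch","wrist")
print("pred flange top",proj("w",[.558,.2955,.054],P),"cap",proj("w",[.558,.2955,.123],P))
arm.grab_frame("side"); show("arbor","side"); show("punch","side")
for q in([.573,.068,.107],[.573,.068,.067],[.558,.2955,.123],[.558,.2955,.054]): print(proj("side",q))
```

```text
[0.5578 0.2775 0.251 ] [-0.0422 -1.5459 -0.9962] 1.0010052990483416
punch wrist [318.7, 193.9] 0.81 [(171, 319, 320), (175, 309, 329), (179, 306, 333), (183, 304, 334), (187, 303, 335), (191, 304, 335), (195, 305, 334), (199, 307, 331), (203, 307, 332), (207, 306, 333), (211, 307, 332), (215, 309, 330), (219, 313, 326)]
pred flange top [318.7321 188.0115] cap [318.5506 208.7424]
arbor side [306.1, 215.0] 0.72 [(202, 305, 309), (206, 304, 310), (210, 303, 310), (214, 304, 310), (218, 304, 310), (222, 301, 314), (226, 302, 313)]
punch side [259.8, 173.7] 0.5 [(156, 259, 262), (160, 258, 264), (164, 259, 264), (168, 259, 264), (172, 259, 264), (176, 260, 265), (180, 260, 265), (184, 260, 267), (188, 262, 263)]
[308.6454 203.102 ]
[308.7069 221.9864]
[261.6491 155.736 ]
[263.431  184.2796]
```

```bash
python3 -c "
from workcell import arm; print(arm.finish_job())"
```

```text
the job is handed in; nothing more can be done
None
```

The job is handed in: the D arbor is fully home in the hub, the punch was snapped on the middle of its upper end, and the punch is back upright in its stand with the flange down. All of this rests on force readings and camera measurements, because the hand-in returned no verdict.

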